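# Hold a filter flap at its balance point

## Robot

A 7-joint arm with a two-finger parallel gripper is mounted at the origin on a cart in front of the work surface, level with it; the furniture and walls round the work are solid. World frame = base frame: x ahead of the robot, y to its left, z up, the work surface at z = 0. Lengths are in mm, angles in rad, forces in N, time in s.
With the tool pointing down it reaches from about 350 to 900 mm from the base axis. Payload 19.9 kg.
Tool frame: the origin (TCP) lies between the finger pads; the fingertips stand tip_extent ahead of it and the grasp point (between the pads) is the TCP (tip_extent is the distance from the TCP to the fingertips, in mm); z points along the fingers, y is the direction in which the jaws open and shut (so a half turn about z gives the same grasp; the last joint's range is limited). The gripper opens to 85 mm and grips with 20 to 120 N. Pads are 22 mm wide; open, the fingers measure 114 mm over their backs; the gripper's body (76 mm by 85 mm) begins 54 mm behind the grasp point. The pads swing forward as they close: fully open they stand 13 mm farther back than shut.
Start: joints at [-1.224, 0.417, -0.01, 1.614, 0.005, 1.111, -0.053], TCP at [236.333, 578.576, 250.26] pointing down, gripper open.
Joint ranges: [-2.81, 2.81], [-0.39, 2.02], [-1.27, 1.25], [0.06, 2.57], [-1.19, 4.33], [0.19, 2], [-2.82, 2.82]. Speed limits (rad/s): [1.89, 1.89, 2.39, 2.39, 3.01, 3.01, 3.01].

## Interface

Orientations are given as a unit quaternion [x, y, z, w].
In Python, from cell import * gives the robot as it stands.
- The arm moves only by the shell command python3 -m crank 'ROWS'. ROWS is JSON, a list of rows, each an object of numbers: "tx", "ty", "tz": the shift along the tool's x, y, z in mm; "wx", "wy", "wz": the turn, a rotation vector about the tool's x, y, z in degrees; "hand": the gripper command: -1 is shut, 1 is fully open, values between are in proportion. A call has 1 to 8 rows; each row is the pose to reach, as a shift and turn from the pose measured when the call began, along the tool's axes at that moment; what a row does not reach only later rows make up. A row lasts 1/12 s, in which the tool goes at most 41.7 mm and 7.16 degrees, less where a joint would pass 70% of its speed; a pose out of reach is approached as far as the arm can. A call with a gripper value outside its range is refused whole. The fingers move at their own pace and stop on an object; the grip force is fixed at half the most. Time passes only in rows, so rows that repeat a pose let the fingers close. It gives the time, the measured TCP pose, the force and the opening at its end, in the units of the state.
- get_obs(): the state, without advancing time (a new reading comes with each control period).
- capture(name): name is "scene" or "top" or "wrist"; returns the picture (480x640x3 uint8, blue, green, red); there is no depth.
- camera_model(name): a dict with "intrinsics" (3x3 intrinsics, pixels), "dist_coeffs" ([k1, k2, p1, p2, k3] as OpenCV has them; the pictures are not rectified), "R" (3x3) and "t" (3): a world point X has camera coordinates R X + t; the wrist camera has in their place "T_tool_cam" (4x4, takes a point from camera to tool coordinates, whose origin is the TCP and whose axes are the flange's). Camera axes: x right, y down, z forward; pixel columns grow to the right and rows downward; lengths in mm; the calibration is good to about 2 mm. A picture is of the moment at which its call begins: read the wrist's pose just before it. camera_model takes no time and is no camera call.
- close_job(): hands the job in, once; it reports no verdict.
Trained networks look in the newest picture that a camera, given by its name, has taken for a name from the list of things; names that differ only in an ending like _2 or _b are one class to them, and where a whole thing is asked for, a point or a joint stands for the part that bears it (a point fixed in the world has none). Each returns a list of dicts, best first, with "score" (0 to 1); they miss things now and then, are a little off and sometimes report something else, mostly with a low value. They report only what shows in the picture. A call takes as long as a camera call.
- boxes_of(camera, label): "xyz" ([x, y, z] in mm, in world coordinates, good to about 4 mm: the middle of the surface that is visible of it).
- spot_point(camera, label): "xyz" ([x, y, z] in mm, in world coordinates, good to about 4 mm: a listed point, or the origin of a listed thing).
The state is a dict: "t": time; "joint_pos": joint angles; "joint_velocities": joint speeds; "effort": joint torques, N m; "eef_pos": TCP position; "ee_rot": TCP orientation; "ft_force": force on the tool from outside, world axes, zero at the start; "wrist_torque": the same for the moment, N m; "width": finger opening in mm.
Only numpy, scipy, OpenCV 4.12 (cv2) and the standard library are available. Lean on these libraries where they do the work, as an engineer would, in place of code of your own. Each camera call takes 0.05 s, during which the arm holds its last target.

## Task

Grip the handle bar of the filter flap that lies on its front rests on the small inspection stand, and swing it up gently, never letting it drop or topple over to the back, to the angle at which it would balance over its hinge and fall neither way; that angle depends on where the trim weight sits on its stud. Finish still gripping the bar, with the flap held motionless at its balance point so that I can tighten its stay. Leave the loose things round the stand where they are.

Things in the scene. Friction and masses are not known exactly. Their poses are not given: they have to be found in the camera images.
- flap_hinge (a point): Middle of the hinge axis, 57 mm above the bench, between two ears (tops 68 mm high, 142 mm apart outside). x is level, pointing away from the lying flap's free end (roughly away from the robot), y along the hinge, z up. The stand is fixed: a grey plate 150 x 160 x 12 mm from 115 mm in front of the hinge to 35 mm behind.
- flap_bar (a point): Centre of the handle bar: round steel, 10 mm thick, at the flap's free end, parallel to the hinge, 155 mm from it, 92 mm free between the side rails. Lying: 57 mm above the bench, 40 mm in front of the plate, 46 mm clear between bar and pane frame, so open the fingers only part way. A pinched bar turns between fingers. Axes turn with the flap: x bar to hinge, z the stud's side.
- flap (a joint): Flap angle, rad: 0 lying level on the front rests, free end towards -x of flap_hinge; pi/2 upright; 2.3 fallen on the back stops. Bar = flap_hinge - 155 mm cos(angle) along x + 155 mm sin(angle) up. Hinge nearly frictionless. Balance (centre of mass above the hinge): angle = pi/2 - atan((10.0 mm + 0.533 trim) / 47.9 mm), from 1.36 at trim 0 to 1.04 at trim 34 mm.
- trim (a joint): Place of the trim weight on its stud, m: 0 nearest the flap, 0.034 farthest out; it differs at each start and sits tight. Centre of the weight is 18 mm + this from the flap's mid-plane. Flap and weight together: 0.30 kg, centre of mass 47.9 mm from the hinge towards the bar and 10.0 mm + 0.533 trim off the mid-plane on the stud's side.
- trim_center (a point): Centre of the trim weight: a brass disc 36 mm across, 20 mm thick, on a thin steel stud that stands square on the flap 35 mm from the hinge axis, pointing up as the flap lies (tip 72 mm above the flap's mid-plane). Axes as flap_bar.
- loupe: Black eye loupe, a cup 41 mm across and 34 mm tall, standing loose to the right of the stand; leave alone. Origin: centre of its underside.
- heat_sink: Finned aluminium heat sink 50 x 50 x 23 mm, loose to the right of the stand; leave alone. Origin: centre of its underside.
- board_c: Small green circuit board 50 x 60 x 12 mm, loose to the left of the stand; leave alone. Origin: centre of its underside.

How it is judged (in metres and radians):
On the way:
1. the gripped flap has been swung part of the way up (value of joint flap between 0.35 and 1 rad and contact force between the fingers and flap above 0.5 N), for 0.05 s.
At the end, for the whole second after the job is handed in: The flap stands still (under 0.05 rad/s) within 0.06 rad (about 3.5 degrees) of its balance angle for the present place of the trim weight, the fingers still touch it with more than 0.5 N, and the loupe, heat sink and small board lie within 20 mm of where they were (((value of joint flap between 1.2934 and 1.4134 rad and value of joint trim below 0.002 m) or (value of joint flap between 1.2723 and 1.3923 rad and value of joint trim between 0.001999 and 0.004 m) or (value of joint flap between 1.2513 and 1.3713 rad and value of joint trim between 0.003999 and 0.006 m) or (value of joint flap between 1.2306 and 1.3506 rad and value of joint trim between 0.005999 and 0.008 m) or (value of joint flap between 1.2102 and 1.3302 rad and value of joint trim between 0.007999 and 0.01 m) or (value of joint flap between 1.19 and 1.31 rad and value of joint trim between 0.009999 and 0.012 m) or (value of joint flap between 1.17 and 1.29 rad and value of joint trim between 0.011999 and 0.014 m) or (value of joint flap between 1.1504 and 1.2704 rad and value of joint trim between 0.013999 and 0.016 m) or (value of joint flap between 1.131 and 1.251 rad and value of joint trim between 0.015999 and 0.018 m) or (value of joint flap between 1.1119 and 1.2319 rad and value of joint trim between 0.017999 and 0.02 m) or (value of joint flap between 1.0932 and 1.2132 rad and value of joint trim between 0.019999 and 0.022 m) or (value of joint flap between 1.0747 and 1.1947 rad and value of joint trim between 0.021999 and 0.024 m) or (value of joint flap between 1.0566 and 1.1766 rad and value of joint trim between 0.023999 and 0.026 m) or (value of joint flap between 1.0387 and 1.1587 rad and value of joint trim between 0.025999 and 0.028 m) or (value of joint flap between 1.0212 and 1.1412 rad and value of joint trim between 0.027999 and 0.03 m) or (value of joint flap between 1.004 and 1.124 rad and value of joint trim between 0.029999 and 0.032 m) or (value of joint flap between 0.9871 and 1.1071 rad and value of joint trim above 0.031999 m)) and contact force between the fingers and flap above 0.5 N and velocity of joint flap between -0.05 and 0.05 rad/s and distance of each of loupe, heat_sink, board_c from where it was at the start of the episode below 0.02 m); the arm keeps its last pose, push and grip.
It fails at once if the flap is dropped or flung (faster than 2.5 rad/s) (velocity of joint flap above 2.5 rad/s or velocity of joint flap below -2.5 rad/s).
It fails at once if the flap goes well over to the back (value of joint flap above 2 rad).
It fails at once if a loose thing beside the stand is knocked away (distance of any of loupe, heat_sink, board_c from where it was at the start of the episode above 0.03 m).
It also fails if it takes over 38 s, if anything falls off the work surface, if the arm or the gripper's body presses on something with over 40 N, if the wrist force passes 120 N, or if a joint passes its speed limit or range.

## Working session

There is one attempt and no reset: what is moved stays moved. The work goes in short steps, Python scripts to look and compute and a shell command to move; the robot and the scene stay as the last step left them, time stands still between calls to the robot, and variables do not carry over. Pictures are saved under pics/ and viewed, and the job is handed in when it is done.

```bash
mkdir -p pics; ls
python3 - <<'E'
from cell import *
import cv2
o=get_obs(); print({k:(o[k]) for k in o})
for c in ("scene","top"):
    im=capture(c); cv2.imwrite(f"pics/{c}0.png",im)
    for l in ("flap_hinge","flap_bar","trim_center","loupe","heat_sink","board_c"):
        r=spot_point(c,l); print(c,l,[(x["xyz"],x["score"]) for x in r[:2]])
E
```

```text
pics
{'t': 0.0, 'joint_pos': array([-1.22449541,  0.4179572 , -0.01033553,  1.6141563 ,  0.00465997,
        1.11070207, -0.05301731]), 'joint_velocities': array([ 0.00085472, -0.00136267,  0.00013043,  0.00103845,  0.00070625,
       -0.00162552,  0.00150025]), 'effort': array([ 4.28181093e-04, -8.64444637e+01,  6.79281559e-01, -4.34906173e+01,
        1.90895103e-02,  7.54573586e-03, -8.19668855e-06]), 'eef_pos': array([236.20664864, 578.30333326, 249.67807178]), 'ee_rot': array([ 1.92686304e-01,  9.81260225e-01, -5.91875905e-04, -9.51374843e-05]), 'ft_force': array([-0.24341417, -0.57232136, -0.06369239]), 'wrist_torque': array([ 0.03072822, -0.03126126, -0.00483668]), 'width': 85.54712506741008}
scene flap_hinge [([667.7, -78.2, 56.2], 0.87)]
scene flap_bar [([523.0, -132.9, 59.4], 0.59)]
scene trim_center [([635.1, -91.1, 91.5], 0.56)]
scene loupe [([469.5, -338.0, 3.1], 0.98)]
scene heat_sink [([620.7, -321.4, -0.1], 0.63)]
scene board_c [([577.0, 277.2, 0.4], 0.71)]
top flap_hinge [([667.9, -75.1, 55.4], 0.85), ([634.2, -90.1, 93.7], 0.29)]
top flap_bar [([522.0, -133.2, 55.8], 0.93)]
top trim_center [([632.6, -84.2, 96.2], 0.59)]
top loupe [([470.6, -337.3, 3.1], 0.76)]
top heat_sink [([618.2, -321.4, 4.1], 0.62), ([667.1, -76.7, 56.4], 0.22)]
top board_c [([572.5, 274.4, 0.2], 0.76)]
```

View images.

View pics/scene0.png

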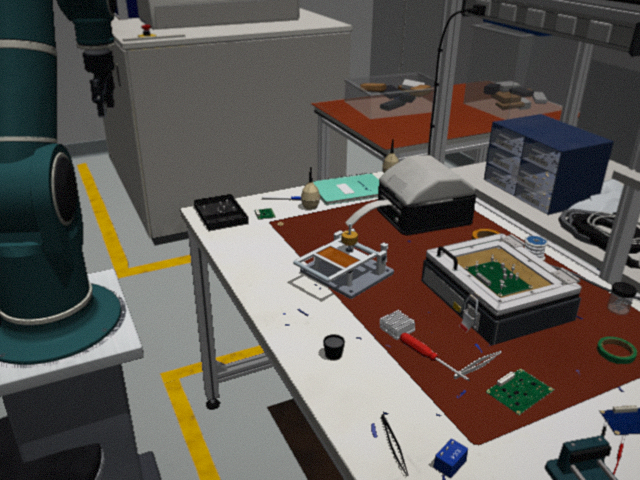

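View pics/top0.png

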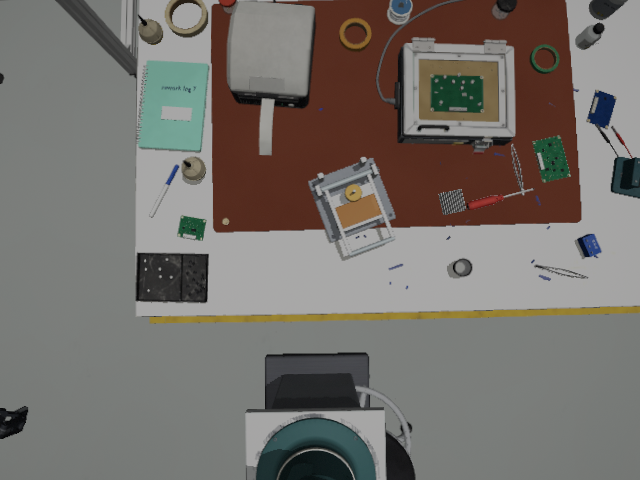

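Run:
```python
from cell import *
import cv2,numpy as np
for c in ("scene","top","wrist"):
    print(c,camera_model(c))
```

```text
scene {'intrinsics': array([[612.81700011,   0.        , 313.34055938],
       [  0.        , 612.81700011, 239.39143246],
       [  0.        ,   0.        ,   1.        ]]), 'dist_coeffs': array([0.00816116, 0.        , 0.        , 0.        , 0.        ]), 'R': array([[ 0.9033418 , -0.42887083,  0.00658808],
       [-0.20051326, -0.43582462, -0.87741173],
       [ 0.37916754,  0.79128169, -0.47969288]]), 't': array([-533.01577412,  166.74468535, 1247.51865873])}
top {'intrinsics': array([[533.52005165,   0.        , 320.0203511 ],
       [  0.        , 533.52005165, 231.29548383],
       [  0.        ,   0.        ,   1.        ]]), 'dist_coeffs': array([-0.07379888,  0.        ,  0.        ,  0.        ,  0.        ]), 'R': array([[-1.72739511e-02, -9.99850409e-01,  8.77560226e-04],
       [-9.98097110e-01,  1.71916863e-02, -5.92165854e-02],
       [ 5.91926404e-02, -1.89879473e-03, -9.98244773e-01]]), 't': array([ -11.25960109,  558.54869123, 1192.1973758 ])}
wrist {'intrinsics': array([[340.59878055,   0.        , 317.2878341 ],
       [  0.        , 340.59878055, 238.57516073],
       [  0.        ,   0.        ,   1.        ]]), 'dist_coeffs': array([0.00392056, 0.        , 0.        , 0.        , 0.        ]), 'T_tool_cam': array([[-1.12839060e-03, -9.55095588e-01, -2.96295703e-01,
         7.53315548e+01],
       [ 9.99999358e-01, -1.04745653e-03, -4.31895448e-04,
         3.15361191e-01],
       [ 1.02144567e-04, -2.96296000e-01,  9.55096157e-01,
        -1.23149084e+02],
       [ 0.00000000e+00,  0.00000000e+00,  0.00000000e+00,
         1.00000000e+00]])}
```

```bash
cat > h.py <<'E'
from cell import *
import numpy as np, cv2
from scipy.spatial.transform import Rotation as Ro
def proj(c,X):
    m=camera_model(c); p,_=cv2.projectPoints(np.array(X,float).reshape(-1,3),cv2.Rodrigues(np.array(m["R"]))[0],np.array(m["t"],float),np.array(m["intrinsics"]),np.array(m["dist_coeffs"])); return p.reshape(-1,2)
def wproj(X,o):
    m=camera_model("wrist"); T=np.eye(4);T[:3,:3]=Ro.from_quat(o["ee_rot"]).as_matrix();T[:3,3]=o["eef_pos"]
    W=np.linalg.inv(T@m["T_tool_cam"])
    p,_=cv2.projectPoints(np.array(X,float).reshape(-1,3),cv2.Rodrigues(W[:3,:3])[0],W[:3,3],m["intrinsics"],m["dist_coeffs"]); return p.reshape(-1,2)
def goto(p,R):
    o=get_obs(); R0=Ro.from_quat(o["ee_rot"])
    d=R0.inv().apply(np.array(p)-o["eef_pos"]); w=(R0.inv()*R).as_rotvec(degrees=True)
    print("t",o["t"],"pos",o["eef_pos"].round(1),"shift",d.round(1),"turn",w.round(2), "F",o["ft_force"].round(1),"w",round(o["width"],1))
def down(yawdeg): # tool y at yawdeg, z down
    y=np.array([np.cos(np.radians(yawdeg)),np.sin(np.radians(yawdeg)),0]);z=np.array([0,0,-1.]);x=np.cross(y,z)
    return Ro.from_matrix(np.c_[x,y,z])
E
python3 - <<'E'
from h import *
a=cv2.imread("pics/scene0.png")[215:305,280:400]; b=cv2.imread("pics/top0.png")[145:265,300:410]
cv2.imwrite("pics/sc.png",cv2.resize(a,None,fx=6.5,fy=6.5,interpolation=cv2.INTER_CUBIC))
cv2.imwrite("pics/tc.png",cv2.resize(b,None,fx=5,fy=5,interpolation=cv2.INTER_CUBIC))
H=np.array([667.8,-76.7,57]);x=np.array([np.cos(np.radians(21.2)),np.sin(np.radians(21.2)),0]);y=np.array([-x[1],x[0],0]);z=np.array([0,0,1])
for t in (0,17,34):
    print(t,[ (proj(c,H-35*x+(18+t)*z)-o)*s for c,o,s in (("scene",(280,215),6.5),("top",(300,145),5))])
for n,X in (("barc",H-155*x),("barl",H-155*x+46*y),("barr",H-155*x-46*y),("tip",H-35*x+72*z),("earL",H+71*y),("earR",H-71*y)):
    print(n,[ (proj(c,X)-o)*s for c,o,s in (("scene",(280,215),6.5),("top",(300,145),5))])
goto([520,-130,210],down(21.2))
E
```

```text
0 [array([[446.13292457, 194.64866936]]), array([[255.14793719, 243.63248423]])]
17 [array([[447.81977662, 151.60418497]]), array([[257.49030504, 238.47894861]])]
34 [array([[449.52723006, 108.04544757]]), array([[259.90333335, 233.16984289]])]
barc [array([[207.62411323, 369.79868866]]), array([[357.13777108, 501.39503292]])]
barl [array([[108.55217519, 319.83859595]]), array([[260.00941086, 541.15790654]])]
barr [array([[310.95525121, 421.90952686]]), array([[453.94060812, 461.72534605]])]
tip [array([[451.5629032 ,  56.12855317]]), array([[262.83706027, 226.71495784]])]
earL [array([[358.83055641, 138.16973453]]), array([[ 73.28899671, 236.23660933]])]
earR [array([[667.6715405 , 274.73308514]]), array([[370.96038144, 115.91353697]])]
t 0.7 pos [236.3 578.6 250.3] shift [-530.5 -548.7   40.3] turn [-0.    0.   46.58] F [ 0.  -0.2  0.6] w 85.5
```

View pics/sc.png

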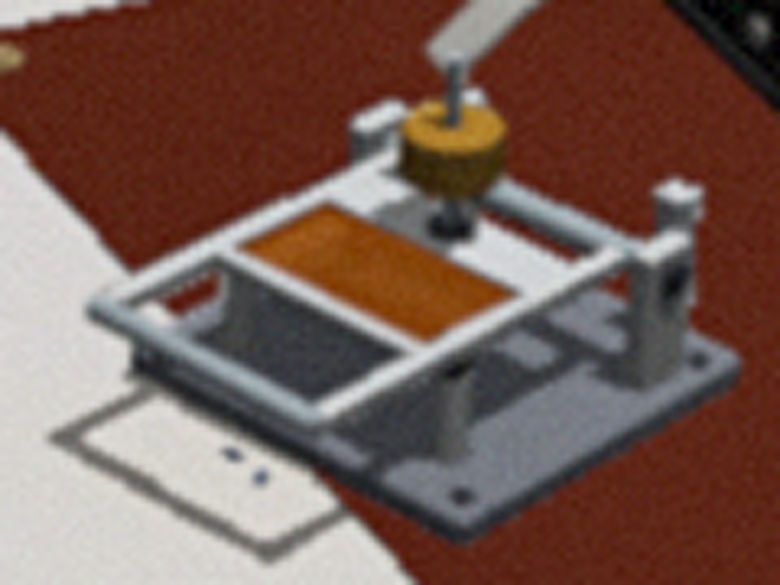

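View pics/tc.png

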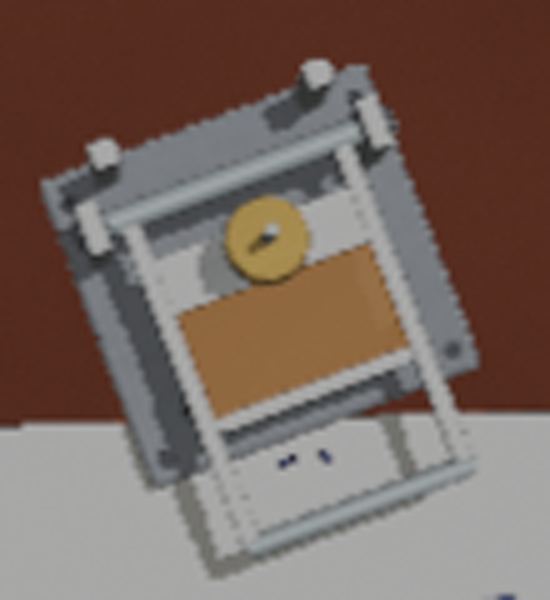

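```bash
python3 -m crank '[{"tx":-25,"ty":-26,"tz":2,"wz":2.2,"hand":0},{"tx":-51,"ty":-53,"tz":4,"wz":4.5,"hand":0},{"tx":-77,"ty":-80,"tz":6,"wz":6.7,"hand":0},{"tx":-103,"ty":-107,"tz":8,"wz":9,"hand":0},{"tx":-129,"ty":-134,"tz":10,"wz":11,"hand":0},{"tx":-155,"ty":-161,"tz":12,"wz":13.5,"hand":0},{"tx":-181,"ty":-188,"tz":14,"wz":16,"hand":0},{"tx":-207,"ty":-215,"tz":16,"wz":18,"hand":0}]'; python3 -c "
from h import *
goto([520,-130,210],down(21.2))"
```

```text
t 0.7 pos [236.3 578.6 250.3] shift [-530.5 -548.7   40.3] turn [-0.    0.   46.58] F [ 0.  -0.2  0.6] w 85.5$[0]: bad value
```

```bash
python3 -m crank '[{"tx":-25,"ty":-26,"tz":2,"wx":0,"wy":0,"wz":2.2,"hand":0},{"tx":-51,"ty":-53,"tz":4,"wx":0,"wy":0,"wz":4.5,"hand":0},{"tx":-77,"ty":-80,"tz":6,"wx":0,"wy":0,"wz":6.7,"hand":0},{"tx":-103,"ty":-107,"tz":8,"wx":0,"wy":0,"wz":9,"hand":0},{"tx":-129,"ty":-134,"tz":10,"wx":0,"wy":0,"wz":11,"hand":0},{"tx":-155,"ty":-161,"tz":12,"wx":0,"wy":0,"wz":13.5,"hand":0},{"tx":-181,"ty":-188,"tz":14,"wx":0,"wy":0,"wz":16,"hand":0},{"tx":-207,"ty":-215,"tz":16,"wx":0,"wy":0,"wz":18,"hand":0}]'; python3 -c "
from h import *
goto([520,-130,210],down(21.2))"
```

```text
t: 1.37
eef_pos: [347.0, 299.6, 234.4]
ee_rot: [0.345, 0.939, 0.0, 0.0]
ft_force: [1.7, 0.4, 0.6]
width: 42.5
t 1.3667 pos [347.  299.6 234.4] shift [-410.  -215.4   24.2] turn [ 4.000e-02 -2.000e-02  2.845e+01] F [1.7 0.4 0.6] w 42.5
```

```bash
python3 -m crank '[{"tx":-32,"ty":-17,"tz":2,"wx":0,"wy":0,"wz":2.2,"hand":0},{"tx":-64,"ty":-34,"tz":4,"wx":0,"wy":0,"wz":4.5,"hand":0},{"tx":-96,"ty":-51,"tz":6,"wx":0,"wy":0,"wz":6.7,"hand":0},{"tx":-128,"ty":-68,"tz":8,"wx":0,"wy":0,"wz":9,"hand":0},{"tx":-160,"ty":-85,"tz":10,"wx":0,"wy":0,"wz":11,"hand":0},{"tx":-192,"ty":-101,"tz":12,"wx":0,"wy":0,"wz":13.5,"hand":0},{"tx":-224,"ty":-118,"tz":14,"wx":0,"wy":0,"wz":16,"hand":0},{"tx":-256,"ty":-134,"tz":16,"wx":0,"wy":0,"wz":18,"hand":0}]'; python3 -c "
from h import *
goto([520,-130,200],down(21.2))"
```

```text
t: 2.03
eef_pos: [455.7, 29.9, 218.6]
ee_rot: [0.488, 0.873, 0.001, 0.0]
ft_force: [-0.3, 1.0, -0.9]
width: 42.7
t 2.0333 pos [455.7  29.9 218.6] shift [-169.9  -28.8   18.5] turn [ 0.08 -0.02 10.32] F [-0.3  1.  -0.9] w 42.7
```

```bash
python3 - <<'E'
from h import *
o=get_obs(); im=capture("wrist"); cv2.imwrite("pics/w1.png",im)
E
python3 -m crank '[{"tx":-34,"ty":-6,"tz":3,"wx":0,"wy":0,"wz":2.2,"hand":0},{"tx":-68,"ty":-12,"tz":6,"wx":0,"wy":0,"wz":4.2,"hand":0},{"tx":-102,"ty":-18,"tz":9,"wx":0,"wy":0,"wz":6.2,"hand":0},{"tx":-136,"ty":-24,"tz":12,"wx":0,"wy":0,"wz":8.2,"hand":0},{"tx":-170,"ty":-29,"tz":15,"wx":0,"wy":0,"wz":10.3,"hand":0},{"tx":-170,"ty":-29,"tz":18.5,"wx":0,"wy":0,"wz":10.3,"hand":0},{"tx":-170,"ty":-29,"tz":18.5,"wx":0,"wy":0,"wz":10.3,"hand":0}]'
python3 - <<'E'
from h import *
o=get_obs(); im=capture("wrist"); cv2.imwrite("pics/w2.png",im)
H=np.array([667.8,-76.7,57]);x=np.array([np.cos(np.radians(21.2)),np.sin(np.radians(21.2)),0]);y=np.array([-x[1],x[0],0]);z=np.array([0,0,1])
for n,X in (("barc",H-155*x),("barl",H-155*x+46*y),("barr",H-155*x-46*y),("tip",H-35*x+72*z),("t0",H-35*x+18*z),("t34",H-35*x+52*z),("earL",H+71*y),("earR",H-71*y)):
    print(n,wproj(X,o))
for l in("flap_bar","trim_center","flap_hinge"): print(l,spot_point("wrist",l))
goto([520,-130,57],down(21.2))
E
```

```text
t: 2.67
eef_pos: [520.3, -138.2, 199.6]
ee_rot: [0.569, 0.822, -0.0, 0.001]
ft_force: [-0.4, 1.5, -0.4]
width: 42.7
barc [[322.6100502  225.34723677]]
barl [[322.19411605 167.39319235]]
barr [[322.9874372  277.78270493]]
tip [[523.29311258 254.25034488]]
t0 [[481.92859485 229.76762862]]
t34 [[505.75361707 243.87112152]]
earL [[530.80733796 130.54614778]]
earR [[501.99886729 302.43350765]]
flap_bar [{'xyz': [526.6, -134.4, 57.0], 'score': 0.58}]
trim_center [{'xyz': [634.5, -89.5, 91.8], 'score': 0.61}]
flap_hinge [{'xyz': [669.1, -80.8, 58.5], 'score': 0.57}]
t 2.8667 pos [ 520.5 -135.5  200.5] shift [  5.5   1.2 143.5] turn [ 0.12  0.07 -0.34] F [ 0.5 -0.5  0.2] w 42.5
```

View pics/w2.png

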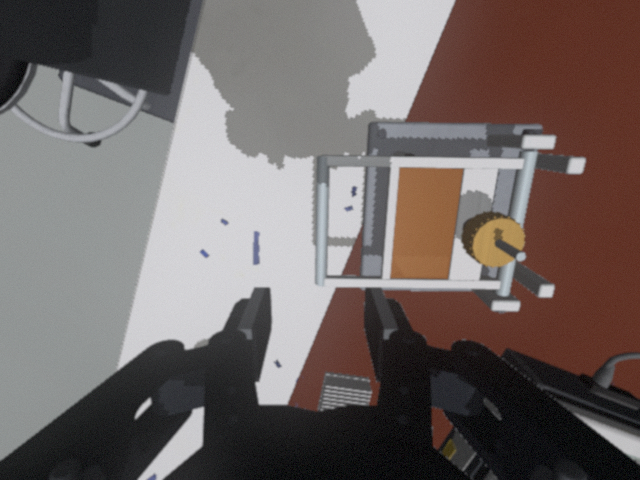

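View pics/w1.png

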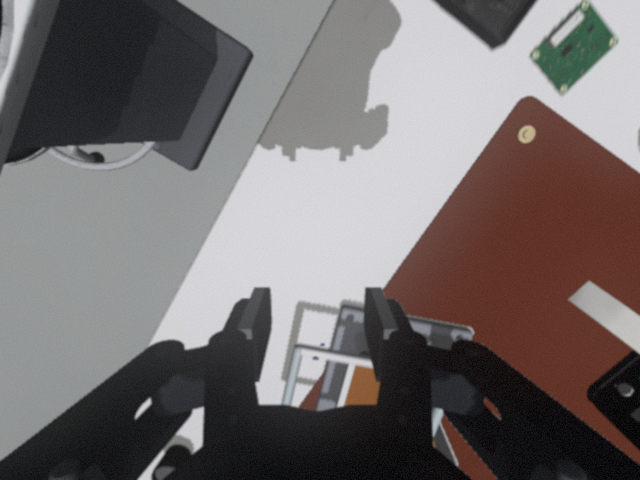

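Run:
```python
from h import *
b=cv2.imread("pics/w2.png")[195:275,450:550]; cv2.imwrite("pics/w2c.png",cv2.resize(b,None,fx=7,fy=7,interpolation=cv2.INTER_CUBIC))
b=cv2.imread("pics/w2.png")[140:300,300:420]; cv2.imwrite("pics/w2d.png",cv2.resize(b,None,fx=3.75,fy=3.75,interpolation=cv2.INTER_CUBIC))
```

```text
(no output)
```

View pics/w2c.png

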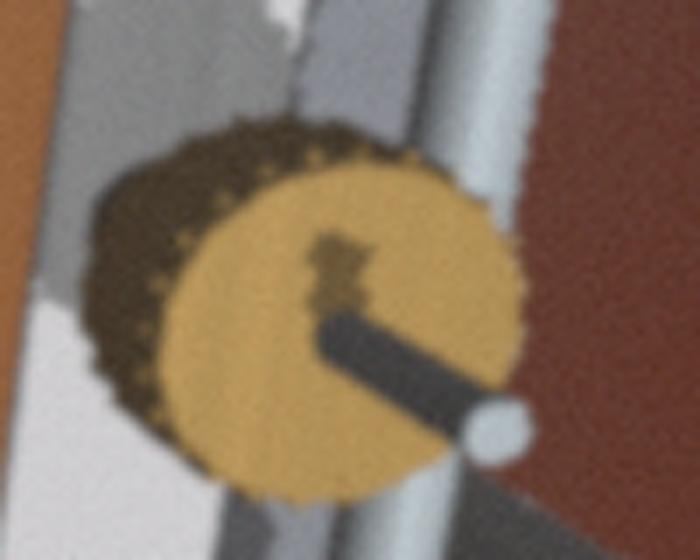

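View pics/w2d.png

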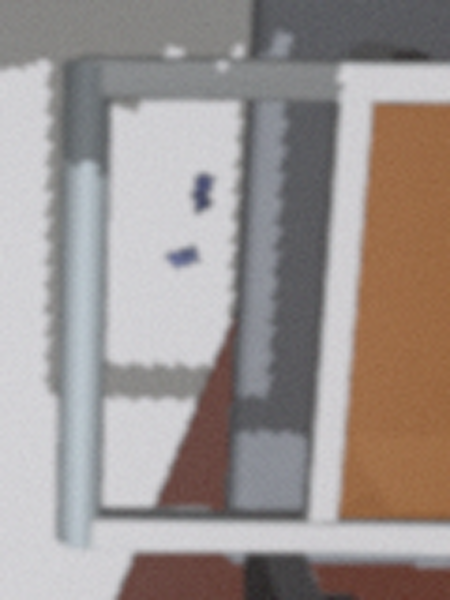

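```bash
cat > fit.py <<'E'
from h import *
from scipy.optimize import least_squares
o={"eef_pos":np.array([520.3,-138.2,199.6]),"ee_rot":np.array([.569,.822,0,.001])}
def model(q):
    a=np.radians(q[2]);x=np.array([np.cos(a),np.sin(a),0]);y=np.array([-x[1],x[0],0]);z=np.array([0,0,1]);H=np.array([q[0],q[1],57])
    return np.array([H-155*x+46*y,H-155*x-46*y,H-35*x+72*z,H-35*x+(28+q[3])*z])
ow=np.array([[322.4,166.1],[320.3,278.7],[521.4,256.7],[498.5,242.8]])
os_=np.array([[108,313],[305,407],[455,62],[453,128]])/6.5+[280,215]
ot=np.array([[262,543],[460,469]])/5+[300,145]
def f(q,u=(1,1,1)):
    X=model(q); return np.r_[u[0]*((wproj(X,o)-ow)/1.0).ravel(),u[1]*(proj("scene",X)-os_).ravel(),u[2]*(proj("top",X[:2])-ot).ravel()]
if __name__=="__main__":
    for u in ((1,0,0),(0,1,0),(1,1,1)):
        r=least_squares(f,[667,-77,21,17],args=(u,)); print(u,r.x.round(2),r.fun.round(1))
        print(model(r.x)[:2].mean(0).round(1))
E
python3 fit.py
```

```text
(1, 0, 0) [667.82 -79.05  20.2   16.85] [-0.3  0.8  0.6 -1.3 -0.1  0.1 -0.1  0.1 -0.   0.   0.   0.  -0.  -0.
 -0.   0.  -0.  -0.  -0.  -0. ]
[ 522.3 -132.6   57. ]
(0, 1, 0) [670.5  -76.66  19.32  15.18] [ 0.  -0.   0.  -0.   0.  -0.   0.  -0.   0.1 -0.3 -0.2  1.3  0.1 -1.3
 -0.  -0.  -0.  -0.  -0.  -0. ]
[ 524.2 -127.9   57. ]
(1, 1, 1) [667.83 -79.11  20.17  16.89] [-0.3  0.7  0.6 -1.4 -0.1  0.2 -0.1  0.2 -0.1  1.   0.2  2.5 -0.2 -0.5
 -0.3  0.1 -0.6 -0.3 -1.1 -0.7]
[ 522.3 -132.6   57. ]
```

```bash
python3 -c "
from h import *
goto([522.3,-132.6,110],down(20.2)); print(get_obs()['ee_rot'])"
```

```text
t 2.8667 pos [ 520.5 -135.5  200.5] shift [ 2.2  2.6 90.5] turn [0.12 0.07 0.66] F [ 0.5 -0.5  0.2] w 42.5
[5.67446668e-01 8.23409292e-01 4.95671592e-04 1.08202977e-03]
```

```bash
python3 -m crank '[{"tx":1,"ty":1,"tz":22,"wx":0,"wy":0,"wz":0.6,"hand":0},{"tx":2,"ty":2,"tz":45,"wx":0,"wy":0,"wz":0.6,"hand":0},{"tx":2,"ty":2.5,"tz":68,"wx":0,"wy":0,"wz":0.6,"hand":0},{"tx":2,"ty":2.5,"tz":90,"wx":0,"wy":0,"wz":0.6,"hand":0},{"tx":2,"ty":2.5,"tz":90,"wx":0,"wy":0,"wz":0.6,"hand":0}]'
python3 - <<'E'
from h import *
o=get_obs(); im=capture("wrist"); cv2.imwrite("pics/w3.png",im)
import fit
X=fit.model([667.83,-79.11,20.17,16.9]); print(wproj(X,o))
goto([522.3,-132.6,57],down(20.2))
E
```

```text
t: 3.28
eef_pos: [520.7, -131.2, 107.6]
ee_rot: [0.571, 0.821, -0.0, -0.001]
ft_force: [-0.8, 0.2, -1.9]
width: 42.7
[[319.09212321 197.03707267]
 [318.50825793 350.4736205 ]
 [661.30229651 364.37891789]
 [599.93572782 323.16560374]]
t 3.3333 pos [ 521.5 -131.8  109.7] shift [-1.   0.5 52.7] turn [-0.02 -0.01  0.13] F [-0.1 -0.7  0. ] w 42.7
```

View pics/w3.png

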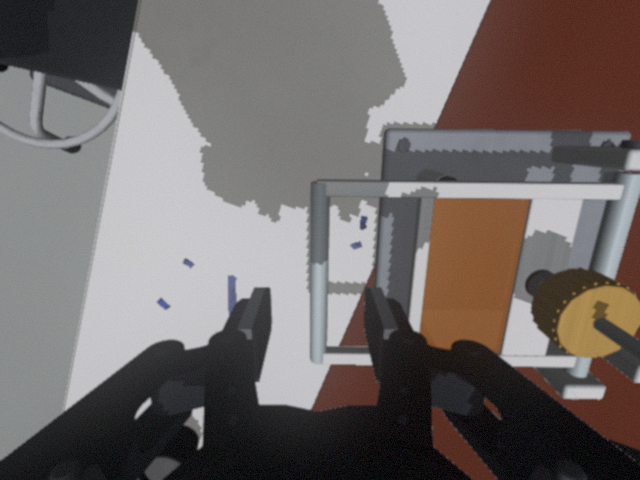

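```bash
python3 -m crank '[{"tx":-1,"ty":0.5,"tz":17,"wx":0,"wy":0,"wz":0,"hand":0},{"tx":-1,"ty":0.5,"tz":35,"wx":0,"wy":0,"wz":0,"hand":0},{"tx":-1,"ty":0.5,"tz":52,"wx":0,"wy":0,"wz":0,"hand":0},{"tx":-1,"ty":0.5,"tz":52,"wx":0,"wy":0,"wz":0,"hand":0},{"tx":-1,"ty":0.5,"tz":52,"wx":0,"wy":0,"wz":0,"hand":0}]'
python3 - <<'E'
from h import *
o=get_obs(); im=capture("wrist"); cv2.imwrite("pics/w4.png",im)
goto([522.3,-132.6,57],down(20.2))
E
```

```text
t: 3.75
eef_pos: [522.7, -132.4, 58.9]
ee_rot: [0.571, 0.821, 0.0, -0.0]
ft_force: [0.6, -0.2, 0.2]
width: 42.2
t 3.8 pos [ 523.  -132.6   59.4] shift [ 0.3 -0.7  2.4] turn [0.06 0.02 0.14] F [-0.5 -0.1  0.7] w 42.7
```

View pics/w4.png

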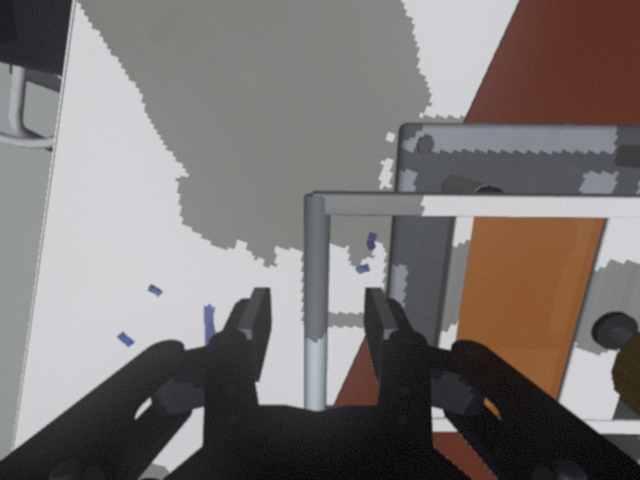

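Bar (x≈316 px) runs centrally between the fingers (inner faces ≈270/365). Close.

```bash
python3 -m crank '[{"tx":0,"ty":-0.5,"tz":2,"wx":0,"wy":0,"wz":0,"hand":-0.3},{"tx":0,"ty":-0.5,"tz":2,"wx":0,"wy":0,"wz":0,"hand":-0.6},{"tx":0,"ty":-0.5,"tz":2,"wx":0,"wy":0,"wz":0,"hand":-1},{"tx":0,"ty":-0.5,"tz":2,"wx":0,"wy":0,"wz":0,"hand":-1},{"tx":0,"ty":-0.5,"tz":2,"wx":0,"wy":0,"wz":0,"hand":-1},{"tx":0,"ty":-0.5,"tz":2,"wx":0,"wy":0,"wz":0,"hand":-1},{"tx":0,"ty":-0.5,"tz":2,"wx":0,"wy":0,"wz":0,"hand":-1}]'
python3 - <<'E'
from h import *
goto([522.3,-132.6,57],down(20.2))
E
```

```text
t: 4.38
eef_pos: [522.3, -133.1, 58.2]
ee_rot: [0.571, 0.821, 0.0, 0.0]
ft_force: [-7.7, -0.6, 12.6]
width: 7.9
t 4.3833 pos [ 522.3 -133.1   58.2] shift [0.5 0.2 1.2] turn [0.06 0.01 0.11] F [-7.7 -0.6 12.6] w 7.9
```

```bash
python3 -m crank '[{"tx":0,"ty":0,"tz":0,"wx":0,"wy":0,"wz":0,"hand":-1},{"tx":0,"ty":0,"tz":0,"wx":0,"wy":0,"wz":0,"hand":-1}]'
python3 - <<'E'
from h import *
print(get_obs()["wrist_torque"]); im=capture("wrist"); cv2.imwrite("pics/w5.png",im)
goto([522.3,-132.6,57],down(20.2))
E
```

```text
t: 4.55
eef_pos: [522.2, -133.1, 58.7]
ee_rot: [0.571, 0.821, 0.0, 0.0]
ft_force: [-2.3, 0.3, -0.4]
width: 7.8
[-0.05638233  0.35431349 -0.13762939]
t 4.6 pos [ 522.2 -133.1   58.6] shift [0.4 0.3 1.6] turn [0.06 0.01 0.1 ] F [-2.6 -0.7  1.1] w 8.1
```

View pics/w5.png

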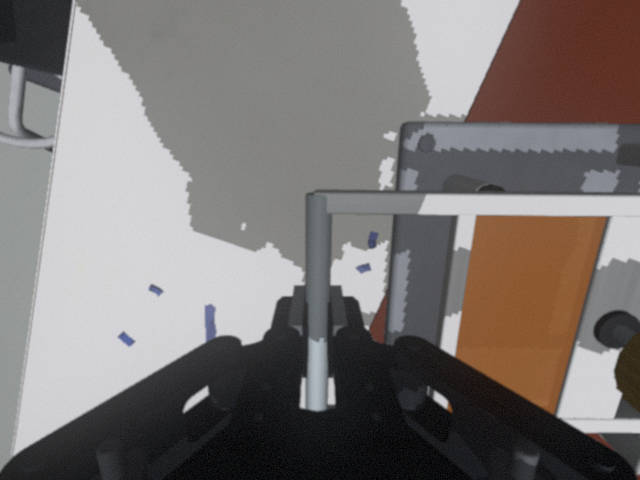

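```bash
python3 -m crank '[{"tx":0,"ty":0.1,"tz":-4.6,"wx":0,"wy":0,"wz":0,"hand":-1},{"tx":0,"ty":0.3,"tz":-9.3,"wx":0,"wy":0,"wz":0,"hand":-1},{"tx":0,"ty":0.6,"tz":-13.9,"wx":0,"wy":0,"wz":0,"hand":-1},{"tx":0,"ty":1.1,"tz":-18.6,"wx":0,"wy":0,"wz":0,"hand":-1},{"tx":0,"ty":1.7,"tz":-23.2,"wx":0,"wy":0,"wz":0,"hand":-1},{"tx":0,"ty":2.5,"tz":-27.8,"wx":0,"wy":0,"wz":0,"hand":-1},{"tx":0,"ty":3.4,"tz":-32.3,"wx":0,"wy":0,"wz":0,"hand":-1},{"tx":0,"ty":4.4,"tz":-36.8,"wx":0,"wy":0,"wz":0,"hand":-1}]'
cat > arc.py <<'E'
from h import *
import sys
B0=np.array([522.2,-133.1,58.6]);a=np.radians(20.2);x=np.array([np.cos(a),np.sin(a),0])
o=get_obs(); R=Ro.from_quat(o["ee_rot"]); d=o["eef_pos"]-B0
dx,dz=d@x,d[2]; print("t",o["t"],"theta est",np.arctan2(dz,155-dx),"radius",np.hypot(dz,155-dx),"along bar",d@np.array([-x[1],x[0],0]),"F",o["ft_force"].round(1),"w",o["width"])
for th in map(float,sys.argv[1:]):
    P=B0+155*(1-np.cos(th))*x+np.array([0,0,155*np.sin(th)]); print(th,R.inv().apply(P-o["eef_pos"]).round(1),(R.inv()*down(20.2)).as_rotvec(degrees=True).round(1))
E
python3 arc.py .24 .28 .32 .36 .4 .44 .48 .52 .56
python3 -c "
from h import *
cv2.imwrite('pics/s1.png',cv2.resize(capture('scene')[150:320,240:440],None,fx=3.5,fy=3.5,interpolation=cv2.INTER_CUBIC))"
```

```text
t: 5.27
eef_pos: [526.2, -131.6, 95.8]
ee_rot: [0.571, 0.821, 0.0, 0.0]
ft_force: [-1.4, -1.8, -3.3]
width: 7.8
t 5.2667 theta est 0.24195562916959132 radius 155.25928848544 along bar -0.017164806973947077 F [-1.4 -1.8 -3.3] w 7.817616796454865
0.24 [0.  0.2 0.4] [0.  0.  0.1]
0.28 [ 0.   1.8 -5.6] [0.  0.  0.1]
0.32 [  0.    3.6 -11.6] [0.  0.  0.1]
0.36 [  0.    5.7 -17.4] [0.  0.  0.1]
0.4 [  0.    8.  -23.2] [0.  0.  0.1]
0.44 [ -0.   10.5 -28.8] [0.  0.  0.1]
0.48 [ -0.   13.3 -34.4] [0.  0.  0.1]
0.52 [ -0.   16.3 -39.8] [0.  0.  0.1]
0.56 [ -0.   19.5 -45.1] [0.  0.  0.1]
```

View pics/s1.png

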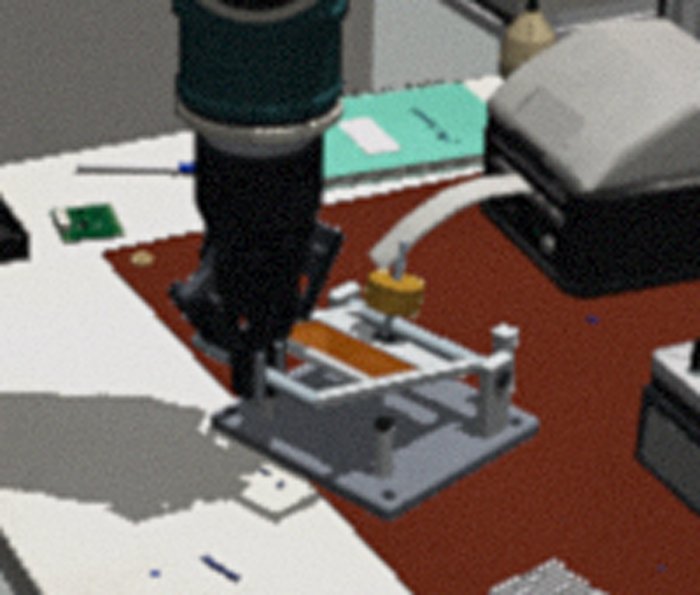

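```bash
python3 -m crank '[{"tx":0,"ty":1.8,"tz":-5.6,"wx":0,"wy":0,"wz":0,"hand":-1},{"tx":0,"ty":3.6,"tz":-11.6,"wx":0,"wy":0,"wz":0,"hand":-1},{"tx":0,"ty":5.7,"tz":-17.4,"wx":0,"wy":0,"wz":0,"hand":-1},{"tx":0,"ty":8,"tz":-23.2,"wx":0,"wy":0,"wz":0,"hand":-1},{"tx":0,"ty":10.5,"tz":-28.8,"wx":0,"wy":0,"wz":0,"hand":-1},{"tx":0,"ty":13.3,"tz":-34.4,"wx":0,"wy":0,"wz":0,"hand":-1},{"tx":0,"ty":16.3,"tz":-39.8,"wx":0,"wy":0,"wz":0,"hand":-1},{"tx":0,"ty":19.5,"tz":-45.1,"wx":0,"wy":0,"wz":0,"hand":-1}]'; 
python3 arc.py .56 .6 .64 .68 .72 .76 .8 .84 .88
```

```text
t: 5.98
eef_pos: [543.9, -125.3, 142.1]
ee_rot: [0.572, 0.82, -0.0, -0.0]
ft_force: [-10.7, -3.5, 4.8]
width: 7.4
t 5.9833 theta est 0.5643652192731722 radius 156.1766683660687 along bar -0.17363553629916717 F [-10.7  -3.5   4.8] w 7.387186747177613
0.56 [0.2 0.6 1.2] [-0.  -0.   0.1]
0.6 [ 0.2  4.  -4. ] [-0.  -0.   0.1]
0.64 [ 0.2  7.6 -9. ] [-0.  -0.   0.1]
0.68 [  0.2  11.4 -13.9] [-0.  -0.   0.1]
0.72 [  0.2  15.4 -18.7] [-0.  -0.   0.1]
0.76 [  0.2  19.6 -23.3] [-0.  -0.   0.1]
0.8 [  0.2  24.  -27.7] [-0.  -0.   0.1]
0.84 [  0.2  28.5 -31.9] [-0.  -0.   0.1]
0.88 [  0.2  33.2 -35.9] [-0.  -0.   0.1]
```

```bash
python3 - <<'E'
from h import *
cv2.imwrite('pics/s2.png',cv2.resize(capture('scene')[150:320,240:440],None,fx=3.5,fy=3.5,interpolation=cv2.INTER_CUBIC))
cv2.imwrite('pics/w6.png',capture("wrist"))
print(spot_point("wrist","flap_bar"),spot_point("scene","flap_bar"))
E
python3 arc.py
```

```text
[] [{'xyz': [544.5, -125.4, 140.4], 'score': 0.79}]
t 6.1833 theta est 0.5642165013144042 radius 156.16413421186752 along bar -0.18431524630450072 F [-11.3  -2.3   5.7] w 7.613058018412975
```

View pics/s2.png

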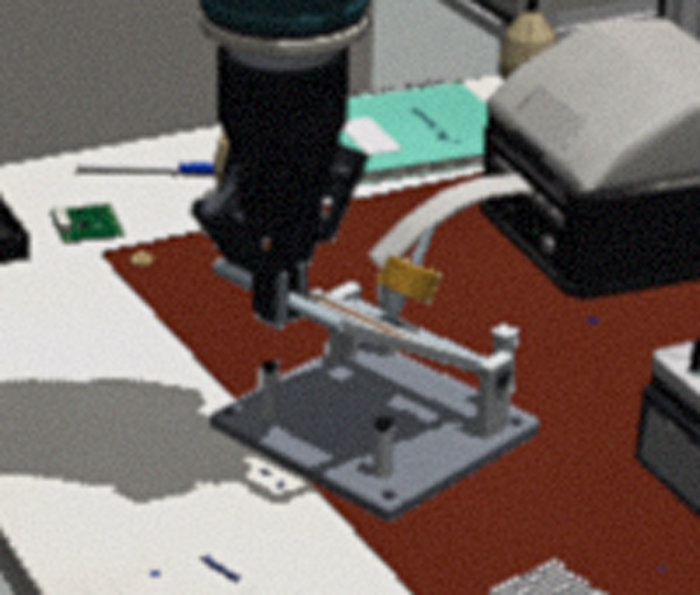

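View pics/w6.png

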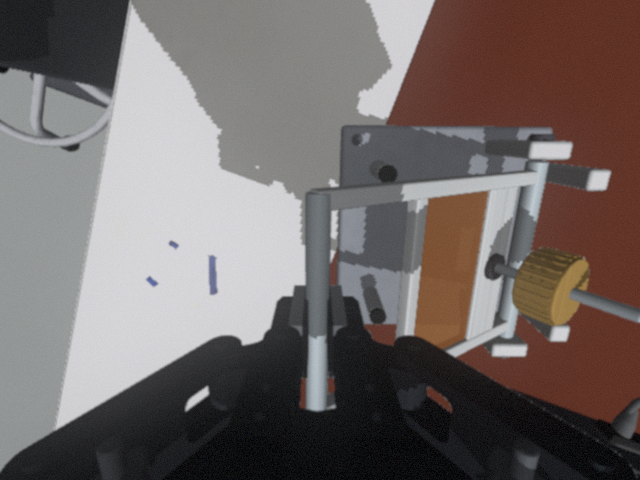

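```bash
sed -i 's/P=B0+.*; print/P=B0+(155-RR*np.cos(th))*x+np.array([0,0,RR*np.sin(th)]); print/; s/^import sys/import sys; RR=156.7/' arc.py; python3 arc.py .6 .64 .68 .72 .76 .8 .84 .88 |cut -c1-90; python3 -c "
from h import *
o=get_obs();print(o['ft_force'],o['wrist_torque'])"
```

```text
t 6.1833 theta est 0.5642165013144042 radius 156.16413421186752 along bar -0.1843152463045
0.6 [ 0.2  2.6 -5. ] [-0.  -0.   0.1]
0.64 [  0.2   6.3 -10.1] [-0.  -0.   0.1]
0.68 [  0.2  10.1 -15. ] [-0.  -0.   0.1]
0.72 [  0.2  14.1 -19.8] [-0.  -0.   0.1]
0.76 [  0.2  18.4 -24.4] [-0.  -0.   0.1]
0.8 [  0.2  22.8 -28.9] [-0.  -0.   0.1]
0.84 [  0.2  27.4 -33.2] [-0.  -0.   0.1]
0.88 [  0.2  32.1 -37.3] [-0.  -0.   0.1]
[-11.32058635  -2.33392043   5.71454692] [-0.6681151   2.5057624  -0.07901766]
```

```bash
python3 -m crank '[{"tx":0,"ty":2.6,"tz":-5,"wx":0,"wy":0,"wz":0,"hand":-1},{"tx":0,"ty":6.3,"tz":-10.1,"wx":0,"wy":0,"wz":0,"hand":-1},{"tx":0,"ty":10.1,"tz":-15,"wx":0,"wy":0,"wz":0,"hand":-1},{"tx":0,"ty":14.1,"tz":-19.8,"wx":0,"wy":0,"wz":0,"hand":-1},{"tx":0,"ty":18.4,"tz":-24.4,"wx":0,"wy":0,"wz":0,"hand":-1},{"tx":0,"ty":22.8,"tz":-28.9,"wx":0,"wy":0,"wz":0,"hand":-1},{"tx":0,"ty":27.4,"tz":-33.2,"wx":0,"wy":0,"wz":0,"hand":-1},{"tx":0,"ty":32.1,"tz":-37.3,"wx":0,"wy":0,"wz":0,"hand":-1}]'; 
python3 arc.py .88 .92 .96 1.0 1.03 1.06 1.09 1.11 1.13
```

```text
t: 6.85
eef_pos: [573.7, -114.6, 180.3]
ee_rot: [0.572, 0.82, -0.0, -0.001]
ft_force: [-10.0, -2.7, 7.4]
width: 7.8
t 6.85 theta est 0.8814411761263228 radius 157.66950938696067 along bar -0.4565140867559259 F [-10.   -2.7   7.4] w 7.7520633148085745
0.88 [0.5 0.4 0.9] [-0.1 -0.   0. ]
0.92 [ 0.5  5.3 -3. ] [-0.1 -0.   0. ]
0.96 [ 0.5 10.4 -6.7] [-0.1 -0.   0. ]
1.0 [  0.5  15.6 -10.2] [-0.1 -0.   0. ]
1.03 [  0.5  19.6 -12.7] [-0.1 -0.   0. ]
1.06 [  0.5  23.7 -15.1] [-0.1 -0.   0. ]
1.09 [  0.5  27.8 -17.3] [-0.1 -0.   0. ]
1.11 [  0.5  30.6 -18.7] [-0.1 -0.   0. ]
1.13 [  0.4  33.4 -20.1] [-0.1 -0.   0. ]
```

```bash
sed -i 's/RR=156.7/RR=158.5/' arc.py; python3 arc.py .92 .96 1.0 1.04 1.08 1.11 1.14 1.16
```

```text
t 6.85 theta est 0.8814411761263228 radius 157.66950938696067 along bar -0.4565140867559259 F [-10.   -2.7   7.4] w 7.7520633148085745
0.92 [ 0.5  4.3 -4.4] [-0.1 -0.   0. ]
0.96 [ 0.5  9.4 -8.2] [-0.1 -0.   0. ]
1.0 [  0.5  14.6 -11.7] [-0.1 -0.   0. ]
1.04 [  0.5  20.  -15.1] [-0.1 -0.   0. ]
1.08 [  0.5  25.6 -18.2] [-0.1 -0.   0. ]
1.11 [  0.5  29.8 -20.3] [-0.1 -0.   0. ]
1.14 [  0.5  34.1 -22.4] [-0.1 -0.   0. ]
1.16 [  0.4  37.  -23.7] [-0.1 -0.   0. ]
```

```bash
python3 -m crank '[{"tx":0.5,"ty":4.3,"tz":-4.4,"wx":0,"wy":0,"wz":0,"hand":-1},{"tx":0.5,"ty":9.4,"tz":-8.2,"wx":0,"wy":0,"wz":0,"hand":-1},{"tx":0.5,"ty":14.6,"tz":-11.7,"wx":0,"wy":0,"wz":0,"hand":-1},{"tx":0.5,"ty":20,"tz":-15.1,"wx":0,"wy":0,"wz":0,"hand":-1},{"tx":0.5,"ty":25.6,"tz":-18.2,"wx":0,"wy":0,"wz":0,"hand":-1},{"tx":0.5,"ty":29.8,"tz":-20.3,"wx":0,"wy":0,"wz":0,"hand":-1},{"tx":0.5,"ty":34.1,"tz":-22.4,"wx":0,"wy":0,"wz":0,"hand":-1},{"tx":0.5,"ty":34.1,"tz":-22.4,"wx":0,"wy":0,"wz":0,"hand":-1}]'; 
python3 arc.py 1.14 1.16 1.19
python3 - <<'E'
from h import *
o=get_obs(); np.savez("w7.npz",**{k:o[k] for k in("eef_pos","ee_rot")})
cv2.imwrite('pics/w7.png',capture("wrist")); cv2.imwrite('pics/s3f.png',capture('scene'))
cv2.imwrite('pics/s3.png',cv2.resize(capture('scene')[190:310,270:400],None,fx=6,fy=6,interpolation=cv2.INTER_CUBIC))
print(spot_point("wrist","trim_center"),spot_point("scene","trim_center"),spot_point("scene","flap_bar"))
E
```

```text
t: 7.52
eef_pos: [606.4, -102.8, 203.8]
ee_rot: [0.572, 0.82, -0.001, -0.0]
ft_force: [-5.0, -4.4, 8.9]
width: 7.5
t 7.5167 theta est 1.1472041445028398 radius 159.2961594072578 along bar -0.6355546638190702 F [-5.  -4.4  8.9] w 7.498386710680062
1.14 [ 0.6 -0.7  1.2] [-0.1  0.   0. ]
1.16 [ 0.6  2.2 -0.1] [-0.1  0.   0. ]
1.19 [ 0.6  6.6 -1.9] [-0.1  0.   0. ]
[{'xyz': [682.6, -70.6, 103.0], 'score': 0.68}] [{'xyz': [682.4, -71.6, 103.5], 'score': 0.63}] [{'xyz': [603.9, -102.0, 200.0], 'score': 0.91}]
```

View pics/s3.png

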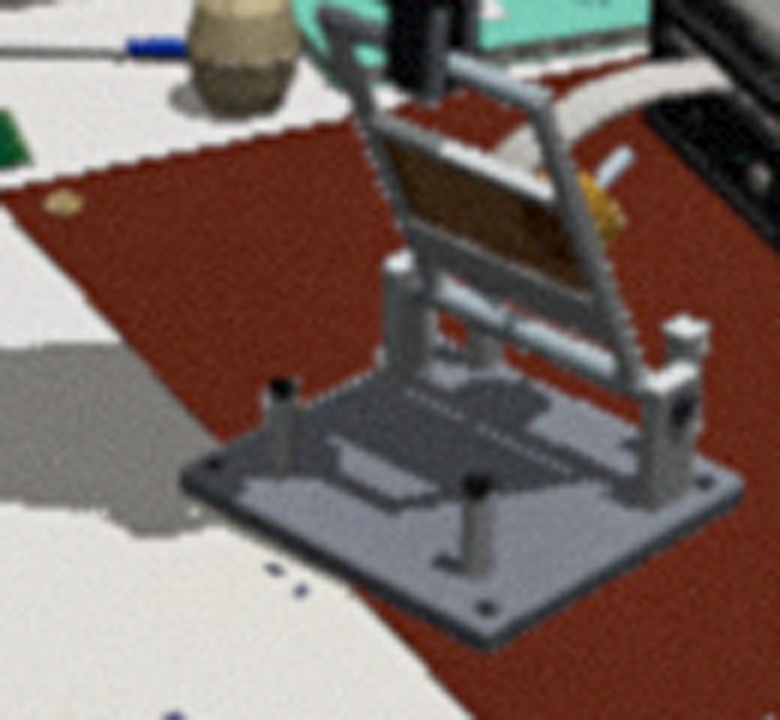

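View pics/w7.png

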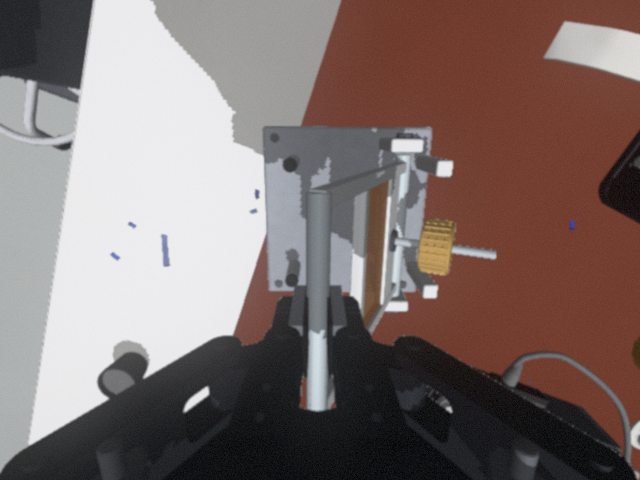

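Run:
```python
from h import *
b=cv2.imread("pics/w7.png")[120:320,255:505]; cv2.imwrite("pics/w7c.png",cv2.resize(b,None,fx=3,fy=3,interpolation=cv2.INTER_CUBIC))
b=cv2.imread("pics/w7.png")[205:285,390:500]; cv2.imwrite("pics/w7d.png",cv2.resize(b,None,fx=7,fy=7,interpolation=cv2.INTER_CUBIC))
```

```text
(no output)
```

View pics/w7c.png

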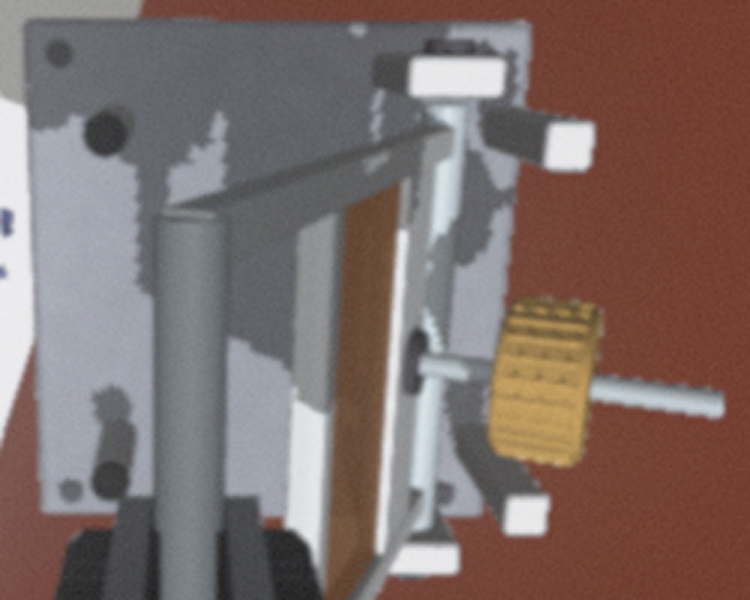

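View pics/w7d.png

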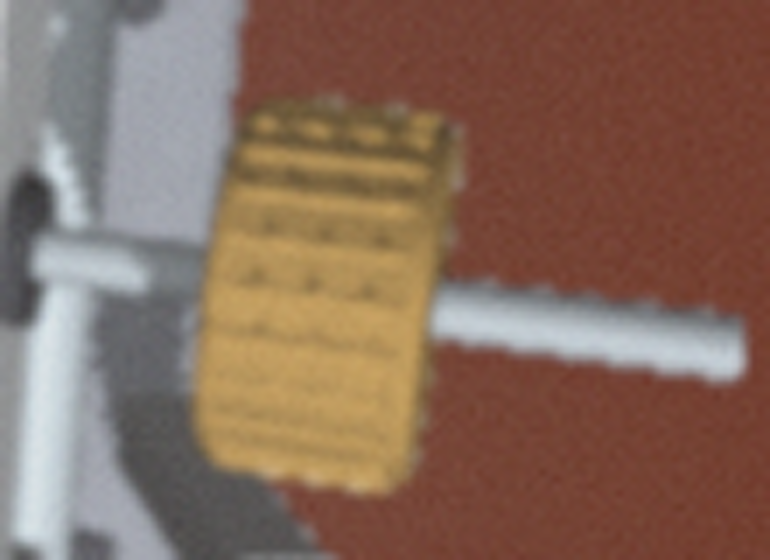

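```bash
cat > fit2.py <<'E'
from h import *
from scipy.optimize import least_squares
o=dict(np.load("w7.npz"))
def pts(q):
    Hx,Hy,yaw,th,t=q; a=np.radians(yaw);x=np.array([np.cos(a),np.sin(a),0]);y=np.array([-x[1],x[0],0]);z=np.array([0,0,1.]);H=np.array([Hx,Hy,57])
    u=-np.cos(th)*x+np.sin(th)*z; n=np.sin(th)*x+np.cos(th)*z
    return np.array([H+35*u+72*n,H+35*u+(8+t)*n,H+35*u+(28+t)*n,H+11*z,H+155*u+50*y])
ob=np.array([[496.0,254.7],[422.6,245.7],[451.4,248.4],[402,225.5],[318.3,195]])
W=np.array([[1,1],[1,1],[1,1],[.7,.7],[1,0]])
def f(q,prior):
    r=((wproj(pts(q),o)-ob)*W).ravel(); return np.r_[r,(np.array(q[:3])-[667.8,-79.1,20.2])/prior]
for prior in ([2,2,1],[.3,.3,.3]):
    r=least_squares(f,[667.8,-79,20.2,1.15,17],args=(prior,),x_scale=[1,1,1,.01,1]); print(r.x.round(3),r.fun.round(1))
    t=r.x[4]; print("balance",np.pi/2-np.arctan((10+.533*t)/47.9))
# detector estimates
H=np.array([667.8,-79.1,57]);a=np.radians(20.2);x=np.array([np.cos(a),np.sin(a),0])
for P in ([682.5,-71,103.2],):
    d=np.array(P)-H; dx=d@x; dz=d[2]; print("r",np.hypot(dx,dz),"off",np.sqrt(dx*dx+dz*dz-35**2)-18,"theta",np.pi-np.arctan2(dz,dx)-np.arctan2(np.sqrt(dx*dx+dz*dz-35**2),35))
d=np.array([603.9,-102,200])-H; print(np.arctan2(d[2],-(d@x)),np.hypot(d[2],d@x))
d=o["eef_pos"]-H; print(np.arctan2(d[2],-(d@x)),np.hypot(d[2],d@x))
E
python3 fit2.py
```

```text
[667.939 -78.698  19.019   1.128  17.154] [ 0.5 -0.1 -0.6 -2.   0.9 -0.3 -1.   4.  -0.2  0.   0.1  0.2 -1.2]
balance 1.1905992465062862
[667.847 -79.148  19.973   1.136  17.081] [ 0.7 -0.9 -0.7 -1.7  0.9 -0.4 -1.2  4.3 -0.2  0.   0.2 -0.2 -0.8]
balance 1.1912906340817393
r 49.08930411890815 off 16.420339610158592 theta 1.1385515051336674
1.1276217101424053 158.29179257578568
1.1496449594747116 160.87471118919132
```

```bash
python3 -m crank '[{"tx":0,"ty":2.5,"tz":-1.4,"wx":0,"wy":0,"wz":0,"hand":-1},{"tx":0,"ty":5,"tz":-2.8,"wx":0,"wy":0,"wz":0,"hand":-1},{"tx":0,"ty":7,"tz":-4,"wx":0,"wy":0,"wz":0,"hand":-1},{"tx":0,"ty":8,"tz":-4.5,"wx":0,"wy":0,"wz":0,"hand":-1},{"tx":0,"ty":8,"tz":-4.5,"wx":0,"wy":0,"wz":0,"hand":-1},{"tx":0,"ty":8,"tz":-4.5,"wx":0,"wy":0,"wz":0,"hand":-1},{"tx":0,"ty":8,"tz":-4.5,"wx":0,"wy":0,"wz":0,"hand":-1}]'; 
python3 arc.py 1.19
python3 - <<'E'
from h import *
o=get_obs(); np.savez("w7.npz",**{k:o[k] for k in("eef_pos","ee_rot")})
im=capture("wrist");cv2.imwrite('pics/w8.png',im);capture("scene")
b=im[205:285,390:500]; cv2.imwrite("pics/w8d.png",cv2.resize(b,None,fx=7,fy=7,interpolation=cv2.INTER_CUBIC))
b=im[120:320,255:505]; cv2.imwrite("pics/w8c.png",cv2.resize(b,None,fx=3,fy=3,interpolation=cv2.INTER_CUBIC))
print(spot_point("wrist","trim_center"),spot_point("scene","trim_center"),spot_point("scene","flap_bar"))
for l in("loupe","heat_sink","board_c"):print(spot_point("scene",l)[:1])
E
```

```text
t: 8.4
eef_pos: [613.6, -100.1, 207.9]
ee_rot: [0.572, 0.82, -0.001, -0.0]
ft_force: [3.8, -3.5, -8.1]
width: 7.9
t 8.4 theta est 1.2011643633365965 radius 160.12721371611073 along bar -0.5732527904975369 F [ 3.8 -3.5 -8.1] w 7.938743771719863
1.19 [ 0.6 -1.1  2.2] [-0.1  0.   0. ]
[{'xyz': [688.8, -72.6, 100.9], 'score': 0.82}] [{'xyz': [685.4, -71.5, 102.7], 'score': 0.49}] [{'xyz': [613.5, -100.6, 204.3], 'score': 0.69}]
[{'xyz': [469.8, -339.3, 4.6], 'score': 0.61}]
[]
[{'xyz': [573.8, 274.6, -0.0], 'score': 0.77}]
```

View pics/w8d.png

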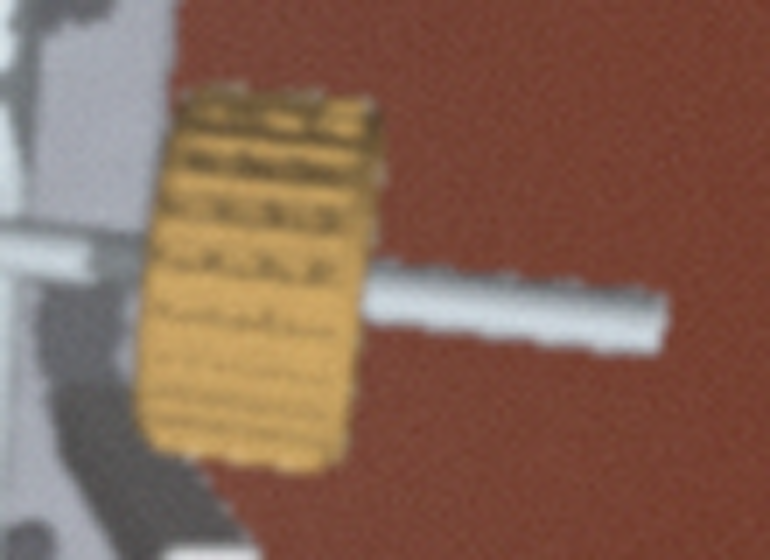

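View pics/w8c.png

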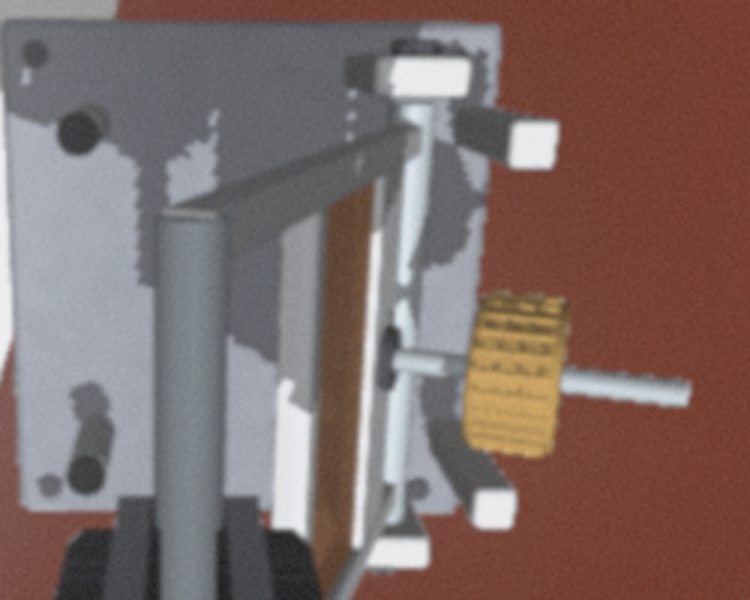

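```bash
sed -i 's/^ob=.*/ob=np.array([[390+662\/7,205+322\/7],[390+166\/7,205+268\/7],[390+357\/7,205+284\/7],[392.3,224.7],[318.3,195]])/; s/\[682.5,-71,103.2\],/[688.8,-72.6,100.9],[685.4,-71.5,102.7]/; s/603.9,-102,200\]/613.5,-100.6,204.3]/' fit2.py; python3 fit2.py; python3 arc.py
```

```text
[668.226 -78.367  19.049   1.18   16.884] [ 0.7 -0.  -1.  -1.7  1.2 -0.2 -1.3  3.4 -0.2  0.   0.2  0.4 -1.2]
balance 1.1931851726665443
[667.89  -79.057  20.016   1.19   17.033] [ 0.5 -0.8 -1.1 -1.3  1.2 -0.2 -1.9  3.9 -0.2  0.   0.3  0.1 -0.6]
balance 1.1917573526637928
r 49.082940687781274 off 16.411263658288618 theta 1.2575782987982453
r 49.5469105466308 off 17.069878025391446 theta 1.181056490489
1.1934303212916508 158.4487017282288
1.2030625415899354 161.7244587650935
t 8.8 theta est 1.2007150315256037 radius 160.1462376821768 along bar -0.6062727769898452 F [ 4.8 -1.8 -8.6] w 7.258281499476308
```

```bash
python3 -m crank '[{"tx":0,"ty":0,"tz":0,"wx":0,"wy":0,"wz":0,"hand":-1},{"tx":0,"ty":0,"tz":0,"wx":0,"wy":0,"wz":0,"hand":-1},{"tx":0,"ty":0,"tz":0,"wx":0,"wy":0,"wz":0,"hand":-1},{"tx":0,"ty":0,"tz":0,"wx":0,"wy":0,"wz":0,"hand":-1},{"tx":0,"ty":0,"tz":0,"wx":0,"wy":0,"wz":0,"hand":-1},{"tx":0,"ty":0,"tz":0,"wx":0,"wy":0,"wz":0,"hand":-1}]'; python3 arc.py
python3 - <<'E'
from h import *
im=capture("wrist"); a=cv2.imread("pics/w8.png"); print(np.abs(im.astype(int)-a).mean(), cv2.phaseCorrelate(np.float32(a[200:290,380:500,1]),np.float32(im[200:290,380:500,1])))
capture("top")
for l in("loupe","heat_sink","board_c"):print(spot_point("top",l)[:1])
E
python3 arc.py
```

```text
t: 9.3
eef_pos: [613.6, -100.1, 207.9]
ee_rot: [0.572, 0.82, -0.001, -0.0]
ft_force: [3.5, -3.1, -7.1]
width: 7.8
t 9.3 theta est 1.20108854963815 radius 160.12595377602742 along bar -0.6197121540856313 F [ 3.5 -3.1 -7.1] w 7.798852879174723
2.4973741319444445 ((-0.042902820171818234, 0.01038655631185037), 0.9912308941947089)
[{'xyz': [471.4, -337.4, 2.4], 'score': 0.77}]
[{'xyz': [618.9, -324.3, 3.0], 'score': 0.68}]
[{'xyz': [572.4, 274.1, 1.3], 'score': 0.96}]
t 9.55 theta est 1.200699008265827 radius 160.09913815313092 along bar -0.582398802307766 F [ 3.7 -2.1 -7.3] w 7.478299181438459
```

Still, gripped, and the loose things have not moved. I'll hand the job in.

```bash
python3 -c "
from cell import *
print(close_job())"
```

```text
the job is handed in; nothing more can be done
None
```

I gripped the handle bar and swung the flap up slowly to its balance point. I handed the job in at about 9.6 s, still gripping the bar and holding the flap still.

- **Angle:** The trim weight sits about 17 mm out on its stud, which puts the balance point at about 1.19 rad. The camera fits put the flap at 1.18–1.19 rad, and the arm's position gave 1.20 rad. The bar detector gave 1.19 rad.
- **Disagreement:** From the trim-weight position found in the wrist camera, the angle came out at 1.26 rad, which would be just outside the allowed range. I set it aside because the scene camera gave 1.18 rad by the same method, and that position is only good to about 4 mm.
- **Stillness and grip:** The view of the weight shifted less than 0.05 pixel over about a second. The fingers were closed on the bar, with a steady 8 N or so at the wrist. The gripper reads 7.5–7.9 mm open on a 10 mm bar; I took this as a sensor offset because the pictures show the bar between the pads.
- **Radius mismatch:** On the way up, the arm's path ran up to about 5 mm wider than the 155 mm bar radius. The bar probably settled a few millimetres along the fingers. The side force stayed near 12 N.
- **Loose things:** The loupe, heat sink and small board were all found within about 4 mm of where they started.

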